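# Swing the delivery spout over the evaporating dish and open the feed cock

### The job

Get the delivery stand ready to fill the evaporating dish (the white bowl with a pouring lip, one of three vessels in front of the spout): push the side of the long swing arm with a closed fingertip until its spout stands over the middle of the dish, and only then push the short black lever of the feed cock round from across the pipe to fully in line with it, up to its stop. Only push: do not pinch the arm or the lever, and leave the vessels and everything else on the table where they are. Finish clear of everything.

Things in the scene. Friction and masses are not known exactly. Their poses are not given: they have to be found in the camera images.
- delivery_arm (a joint): Angle of the swing arm about the upright column, rad; 0 = the arm points along +x of column_axis, positive = anticlockwise seen from above; stops at -1.6 and +1.05. Starts parked at the clockwise end (-1.5 to -1.15). Stays where it is left; about 1.5 N at 100 mm from the axis moves it.
- column_axis (a point): On the vertical axis of the arm, 85 mm above the table. x points to the middle of the row of vessels, y along the pipe to the feed cock, z up. The column is 44 mm across, the arm's dark hub 48 mm; its nut ends 105 mm above the table. The stand is fixed to the table; its base plate is 84 x 200 mm, 10 mm thick.
- spout_tip (a point): Lower tip of the thin spout that hangs from the outer end of the arm: 45 mm above the table, 150 mm from the arm's axis. The vessels it passes over are at most 29 mm high.
- bar_middle (a point): Point on the centre line of the swing arm at half its height, 100 mm from its axis, 85 mm above the table; x points outward along the arm. The arm is a level double bar of two aluminium rails, 24 mm wide over both, 16 mm high (77 to 93 mm above the table), from 18 to 162 mm from the axis. Its outer faces are pushed: the right one, seen from the axis outward, swings it anticlockwise.
- feed_lever (a joint): Angle of the cock lever, rad; 0 = shut, the lever lies across the pipe and points along -x of column_axis; grows clockwise seen from above to the stop at 1.57 = open, the lever in line with the pipe, pointing along +y, away from the column. Starts at 0 to 0.25. Stays where it is left; about 2 N at 50 mm moves it.
- cock_axis (a point): On the vertical axis of the cock lever, at half its height, 76 mm above the table, 110 mm from the column axis along +y of column_axis; same axes as that point. The brass spindle below is 20 mm across, the pipe runs 34 mm above the table, the spindle nut ends 88 mm above the table.
- lever_end (a point): Free end of the cock lever, 75 mm from its axis. The lever is a level black bar 15 mm wide, 12 mm high (70 to 82 mm above the table), with its hub 24 mm across. To open the cock, push the long face that looks toward the column while shut.
- evaporating_dish: White porcelain evaporating dish, 72 x 68 mm over the rim and pouring lip, 29 mm high, loose, standing on the table at one of three places about 150 mm from the column axis (at arm angles of about -0.62, 0.05 and 0.72). Origin at the centre of its underside.
- petri_dish: Clear flat petri dish, 60 mm across, 14 mm high, with some crystals in it; loose, at another of the three places. Origin at the centre of its underside.
- alu_cup: Small fluted aluminium cup, 39 mm across, 16 mm high; loose, at the third place. Origin at the centre of its underside.
- dropper_1: Brown dropper bottle, 33 mm across, 94 mm high, loose, about 115 mm from the column on the robot's side. Origin at the centre of its underside. Leave alone.
- stopper_1: Rubber stopper, 27 mm across, 26 mm high, loose, to the right of the stand. Origin at the centre of its underside. Leave alone.
- beaker_left: Small glass beaker, 75 x 68 mm, 82 mm high, loose, to the left of the feed cock. Origin at the centre of its underside. Leave alone.
- dropper_3: Brown dropper bottle, 33 mm across, 98 mm high, loose, far to the left. Origin at the centre of its underside. Leave alone.

How it is judged:
By the outcome, as a careful person would: the job done as asked, in the order asked, and still so for the second after the job is handed in, with the robot touching nothing.
It also fails if it takes over 56 s, if anything falls off the work surface, if the arm or the gripper's body presses on something with over 40 N, if the wrist force passes 120 N, or if a joint passes its speed limit or range.

### The arm

A 6-joint arm with a two-finger parallel gripper is mounted at the origin on a cart in front of the work surface, level with it; the furniture and walls round the work are solid. World frame = base frame: x ahead of the robot, y to its left, z up, the work surface at z = 0. Lengths are in m, angles in rad, forces in N, time in s.
With the tool pointing down it reaches from about 0.325 to 0.9 m from the base axis. Payload 6.1 kg.
Tool frame: the origin (TCP) lies on the mounting face of the last link; the fingertips stand 173 mm ahead of it and the grasp point (between the pads) lies 155 mm ahead of it; x points along the fingers, z is the direction in which the jaws open and shut, and the axes are right-handed (so a half turn about x gives the same grasp; the last joint's range is limited). The gripper opens to 85 mm and grips with 20 to 120 N. Pads are 22 mm wide; open, the fingers measure 114 mm over their backs; the gripper's body (76 mm by 85 mm) begins 54 mm behind the grasp point. The pads swing forward as they close: fully open they stand 13 mm farther back than shut.
Start: joints at [-0.126, 0.22, 1.526, -0, 1.395, -0.126], TCP at [0.625, -0, 0.405] pointing down, gripper open.
Joint ranges: [-2.98, 2.98], [-0.91, 2.08], [0.09, 2.57], [-1.24, 4.39], [0.2, 2.65], [-2.68, 2.68]. Speed limits (rad/s): [2.57, 2.57, 3.01, 3.14, 3.14, 3.14].

### API

Orientations are given as a unit quaternion [w, x, y, z].
In Python, from plant import sensors, vision, r gives the robot as it stands.
- The arm moves only by the shell command python3 -m jog 'ROWS' [OPENING] [FORCE]. ROWS is JSON, a list of rows, each a list of 2 entries, a list of its own where there are three numbers: the shift along the tool's x, y, z as a fraction of full scale, then the turn, a rotation vector about the tool's x, y, z as a fraction of full scale. A call has 1 to 10 rows; each row shifts and turns the commanded pose from where the row before left it, along the tool's axes as they then stand; what a row does not reach is not made up. Full scale, the value 1, is 0.04 m for a shift and 0.12 rad for a turn. A row lasts 1/12 s, in which the tool goes at most 41.7 mm and 7.16 degrees, less where a joint would pass 70% of its speed; a pose out of reach is approached as far as the arm can. A call with a number of a shift or a turn outside -1 to 1 is refused whole. A call with a gripper value outside its range is refused whole. OPENING is the gripper's target within -1 to 1 (shut at 1, half-way at 0, fully open at -1), set as the call begins (- or left out, the last holds). The fingers move at their own pace and stop on an object; FORCE is the grip in N (left out, the last holds). Time passes only in rows, so rows that do not move let the fingers close. It gives the time, the measured TCP pose, the force and the opening at its end, in the units of the state.
- sensors.get_state(): the state, without advancing time (a new reading comes with each control period).
- vision.get_image(name): name is "scene" or "side" or "wrist"; returns a dict with "color" (480x640x3 uint8, red, green, blue), "vfov" (degrees; the focal length in pixels is half the picture's height over the tangent of half this angle, whatever the lens; pixels are square), "cx", "cy" (the principal point, pixels), "dist_coeffs" ([k1, k2, p1, p2, k3] as OpenCV has them; the pictures are not rectified), "pose" (4x4, takes a point from camera to world coordinates). Camera axes: x right, y down, z forward; pixel columns grow to the right and rows downward; lengths in m; the calibration is good to about 2 mm. A picture is of the moment at which its call begins. There is no depth.
- r.sign_off(): hands the job in, once; it reports no verdict.
The state is a dict: "clock": time; "q": joint angles; "qd": joint speeds; "joint_efforts": joint torques, N m; "tcp_pos": TCP position; "tcp_rot": TCP orientation; "force": force on the tool from outside, world axes, zero at the start; "moment": the same for the moment, N m; "width": finger opening in m.
Only numpy, scipy, OpenCV 4.12 (cv2) and the standard library are available. Lean on these libraries where they do the work, as an engineer would, in place of code of your own. Each camera call takes 0.05 s, during which the arm holds its last target.

## Working session

There is one attempt and no reset: what is moved stays moved. The work goes in short steps, Python scripts to look and compute and a shell command to move; the robot and the scene stay as the last step left them, time stands still between calls to the robot, and variables do not carry over. Pictures are saved under pics/ and viewed, and the job is handed in when it is done.

```bash
ls; mkdir -p pics; cat > h.py <<'E'
import numpy as np, cv2
from plant import sensors, vision, r
def snap(n,fn):
    im=vision.get_image(n); cv2.imwrite('pics/'+fn+'.png',im['color'][:,:,::-1]); 
    import pickle; pickle.dump(im,open('pics/'+fn+'.pkl','wb')); return im
def load(fn):
    import pickle; return pickle.load(open('pics/'+fn+'.pkl','rb'))
def K(im):
    f=240/np.tan(np.radians(im['vfov'])/2); return np.array([[f,0,im['cx']],[0,f,im['cy']],[0,0,1.]])
def ray(im,u,v):
    p=cv2.undistortPoints(np.array([[[u,v]]],float),K(im),np.array(im['dist_coeffs'],float))[0,0]
    T=np.array(im['pose']); return T[:3,3],T[:3,:3]@np.array([p[0],p[1],1])
def onz(im,u,v,z):
    o,d=ray(im,u,v); return o+d*(z-o[2])/d[2]
def proj(im,P):
    T=np.linalg.inv(np.array(im['pose'])); P=np.atleast_2d(P).astype(float)
    return cv2.projectPoints(P@T[:3,:3].T+T[:3,3],np.zeros(3),np.zeros(3),K(im),np.array(im['dist_coeffs'],float))[0][:,0]
E
python3 - <<'E'
from h import *
for n in ['scene','side','wrist']:
    im=snap(n,n+'0'); print(n,im['vfov'],np.round(im['pose'],3).tolist())
print(sensors.get_state())
E
```

```text
pics
scene 54.45670978378154 [[-0.688, -0.528, 0.497, -0.011], [-0.725, 0.516, -0.455, 0.582], [-0.016, -0.674, -0.738, 0.963], [0.0, 0.0, 0.0, 1.0]]
side 43.160063741889275 [[0.982, -0.069, 0.176, 0.352], [-0.189, -0.36, 0.914, -1.106], [0.0, -0.93, -0.367, 0.565], [0.0, 0.0, 0.0, 1.0]]
wrist 71.53924754071939 [[1.0, 0.001, -0.001, 0.624], [0.001, -0.95, -0.313, 0.08], [-0.001, 0.313, -0.95, 0.374], [0.0, 0.0, 0.0, 1.0]]
{'clock': 0.15, 'q': array([-1.26102581e-01,  2.20999077e-01,  1.52734692e+00, -2.64664990e-05,
        1.39469262e+00, -1.26115876e-01]), 'qd': array([-0.00019495, -0.00116874, -0.00074112,  0.00132472,  0.00207865,
       -0.00031915]), 'joint_efforts': array([ 5.24838761e-04, -4.97483325e+01, -3.89904678e+01, -1.73041117e-04,
        7.14129725e-03, -8.50862284e-05]), 'tcp_pos': array([6.24790750e-01, 1.68717189e-05, 4.03879535e-01]), 'tcp_rot': array([7.06598272e-01, 4.88145214e-05, 7.07614920e-01, 6.15079331e-05]), 'force': array([-0.26953238, -0.91588237,  0.20664329]), 'moment': array([ 0.00295679,  0.00262822, -0.00788663]), 'width': 0.08549032383463015}
```

View pics/scene0.png

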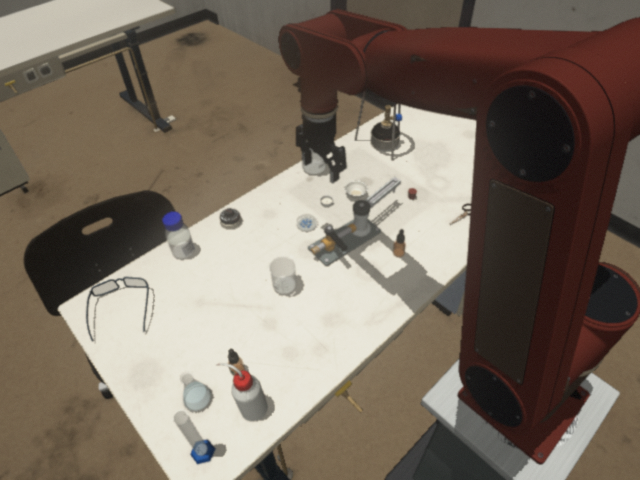

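View pics/side0.png

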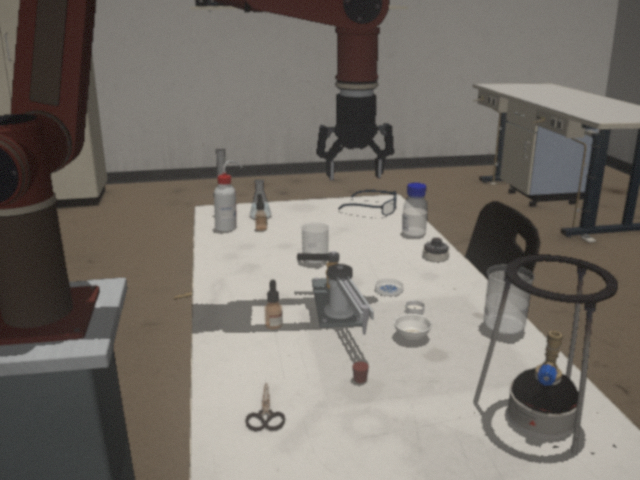

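View pics/wrist0.png

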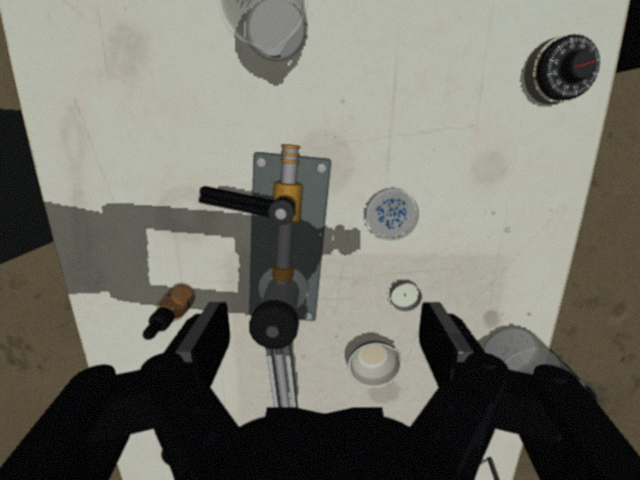

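Dish is the vessel nearest the parked arm (wrist px ~374,362); cup in the middle (404,294), petri dish (391,214); lever points left (hub 282,212 to tip 205,194). I'll measure these from the wrist view first.

```bash
python3 - <<'E'
from h import *
im=load('wrist0')
for n,u,v,z in [('plateTL',254,153,.01),('plateTR',330,158,.01),('plateBR',315,320,.01),('hubnut',272,331,.105),('cocknut',282,213,.088),('leverend',203,194,.082),('dishrim',374,362,.029),('cup',404,294,.016),('petri',391,213,.014),('dropperbase',178,298,.03),('bottlecap',152,330,.094)]:
    print(n,np.round(onz(im,u,v,z),4))
E
```

```text
plateTL [0.5489 0.0564 0.01  ]
plateTR [0.6298 0.0511 0.01  ]
plateBR [ 0.6123 -0.1465  0.01  ]
hubnut [ 0.5749 -0.0994  0.105 ]
cocknut [0.5865 0.0099 0.088 ]
leverend [0.5161 0.0258 0.082 ]
dishrim [ 0.686  -0.1949  0.029 ]
cup [ 0.7194 -0.107   0.016 ]
petri [ 0.6978 -0.008   0.014 ]
dropperbase [ 0.4537 -0.1057  0.03  ]
bottlecap [ 0.4542 -0.1067  0.094 ]
```

```bash
python3 -m jog '[[[-0.5,-1,0],[0,0,0]],[[-0.5,-1,0],[0,0,0]],[[0,-1,0],[0,0,0]],[[0,-1,0],[0,0,0]],[[0,0,0],[0,0,0]],[[0,0,0],[0,0,0]]]' 1 30
python3 - <<'E'
from h import *
im=snap('wrist','wrist1');print(sensors.get_state()['width'])
E
```

```text
clock: 0.65
tcp_pos: [0.6246, -0.1569, 0.4413]
tcp_rot: [0.707, 0.002, 0.707, -0.001]
force: [0.5, 0.7, -0.7]
width: 0.012
0.00449776082378475
```

View pics/wrist1.png

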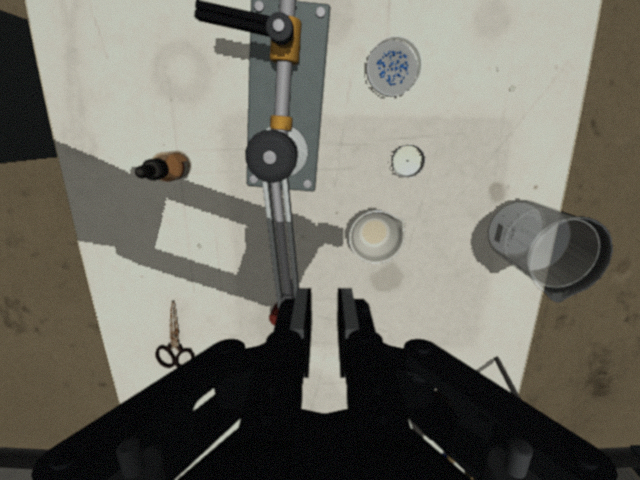

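```bash
python3 - <<'E'
from h import *
im=load('wrist1');c=im['color'][:,:,::-1]
cv2.imwrite('pics/z1.png',cv2.resize(c[130:330,230:430],None,fx=3,fy=3,interpolation=cv2.INTER_CUBIC)[:600])
for n,u,v,z in [('hubnut',270,157,.105),('cocknut',278,28,.088),('leverend',197,10,.082),('dishrim',375,236,.029),('cup',407,160,.016),('petri',392,67,.014),('bottlecap',140,171,.094)]:
    print(n,np.round(onz(im,u,v,z),4))
E
```

```text
hubnut [ 0.5753 -0.1002  0.105 ]
cocknut [0.5847 0.0069 0.088 ]
leverend [0.5142 0.0235 0.082 ]
dishrim [ 0.6849 -0.1991  0.029 ]
cup [ 0.7202 -0.1106  0.016 ]
petri [ 0.6976 -0.0117  0.014 ]
bottlecap [ 0.4488 -0.1129  0.094 ]
```

View pics/z1.png

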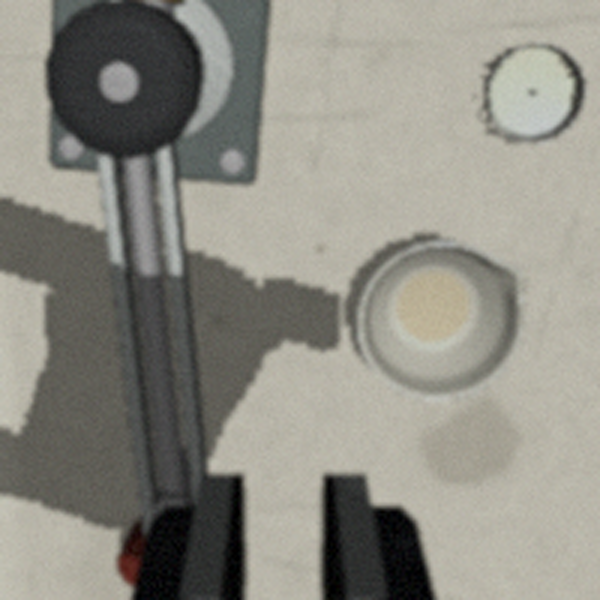

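```bash
python3 -m jog '[[[0,-0.6,-0.7],[0,0,0]],[[0,-0.6,-0.7],[0,0,0]],[[0,0,-0.7],[0,0,0]],[[0,0,0],[0,0,0]],[[0,0,0],[0,0,0]]]' 1 30
python3 - <<'E'
from h import *
im=load('wrist1')
p=[onz(im,u,v,.093) for u,v in [(277,186),(287,288)]]; d=p[1]-p[0]; print(p,np.arctan2(d[1],d[0]))
snap('wrist','wrist2');snap('side','side2');print(sensors.get_state())
E
```

```text
clock: 1.12
tcp_pos: [0.5403, -0.2014, 0.4419]
tcp_rot: [0.707, 0.0, 0.707, 0.0]
force: [0.2, 0.1, 0.4]
width: -0.0002
[array([ 0.57867647, -0.12820323,  0.093     ]), array([ 0.58420057, -0.23616799,  0.093     ])] -1.519675122290197
{'clock': 1.2167, 'q': array([-4.92542886e-01,  8.51649835e-02,  1.60703729e+00,  6.02192092e-04,
        1.44829812e+00, -4.94137605e-01]), 'qd': array([ 0.0040698 ,  0.0165738 , -0.0182816 , -0.00227396, -0.0007565 ,
       -0.00341135]), 'joint_efforts': array([-4.35571969e-01, -4.38626325e+01, -3.88417912e+01, -3.40177794e-02,
        5.31096070e-02,  6.59925954e-04]), 'tcp_pos': array([ 0.54166984, -0.20137978,  0.44236323]), 'tcp_rot': array([ 7.07546641e-01, -5.34671839e-04,  7.06666238e-01,  5.41164518e-04]), 'force': array([-0.13387226,  0.03349279,  0.05231575]), 'moment': array([ 0.0424228 ,  0.04662371, -0.00902592]), 'width': 0.000163999191472033}
```

View pics/wrist2.png

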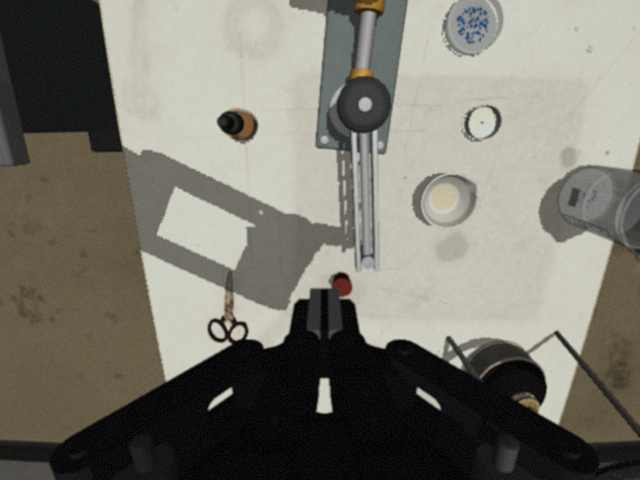

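View pics/side2.png

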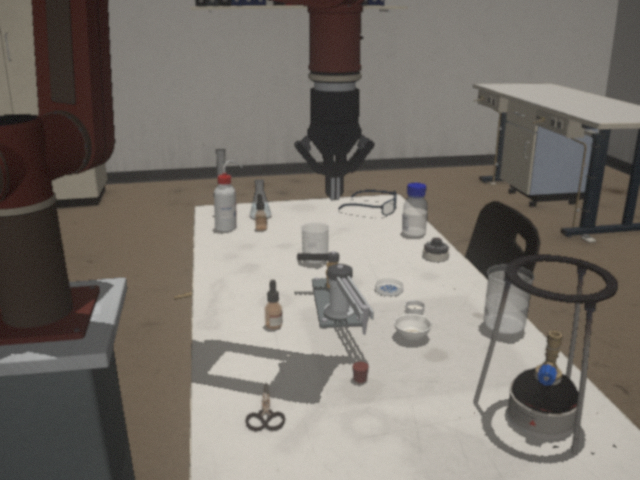

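```bash
python3 - <<'E'
from h import *
im=load('wrist2');c=im['color'][:,:,::-1]
cv2.imwrite('pics/z2.png',cv2.resize(c[80:310,280:500],None,fx=2.6,fy=2.6,interpolation=cv2.INTER_CUBIC))
p=[onz(im,u,v,.093) for u,v in [(365.5,135),(368.5,262)]]; d=p[1]-p[0]; print(p,np.arctan2(d[1],d[0]))
for n,u,v,z in [('nut',365,104,.105),('stopper',342,284,.02),('dish',446,200,.029),('tipend',368,268,.093)]: print(n,onz(im,u,v,z))
E
```

```text
[array([ 0.57761314, -0.12582877,  0.093     ]), array([ 0.58564234, -0.25116376,  0.093     ])] -1.5068218085449714
nut [ 0.57479036 -0.10001013  0.105     ]
stopper [ 0.56321039 -0.31157846  0.02      ]
dish [ 0.68256581 -0.19901369  0.029     ]
tipend [ 0.58541698 -0.2578728   0.093     ]
```

View pics/z2.png

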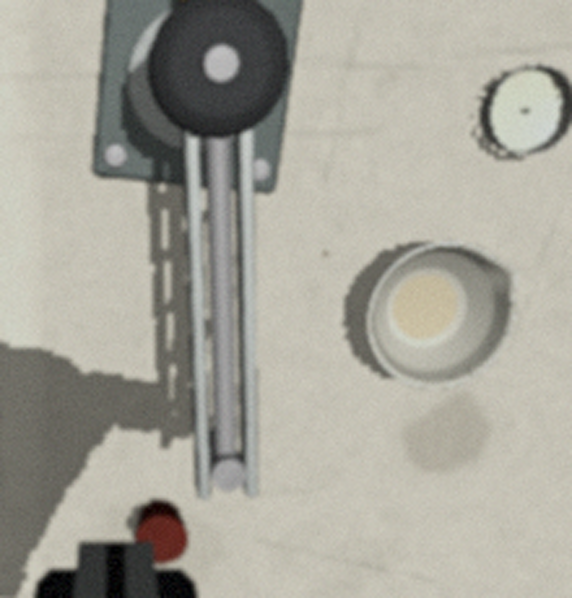

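```bash
python3 -m jog '[[[0.8,0,0],[0,0,0]],[[0.8,0,0],[0,0,0]],[[0.8,0,0],[0,0,0]],[[0.8,0,0],[0,0,0]],[[0.8,0,0],[0,0,0]],[[0.8,-0.1,0],[0,0,0]],[[0,0,0],[0,0,0]],[[0,0,0],[0,0,0]],[[0,0,0],[0,0,0]]]' 1 30
python3 - <<'E'
from h import *
snap('wrist','wrist3');snap('side','side3')
E
```

```text
clock: 1.97
tcp_pos: [0.5424, -0.2064, 0.2517]
tcp_rot: [0.708, -0.001, 0.706, 0.0]
force: [-0.4, 0.4, 0.9]
width: 0.0001
```

View pics/wrist3.png

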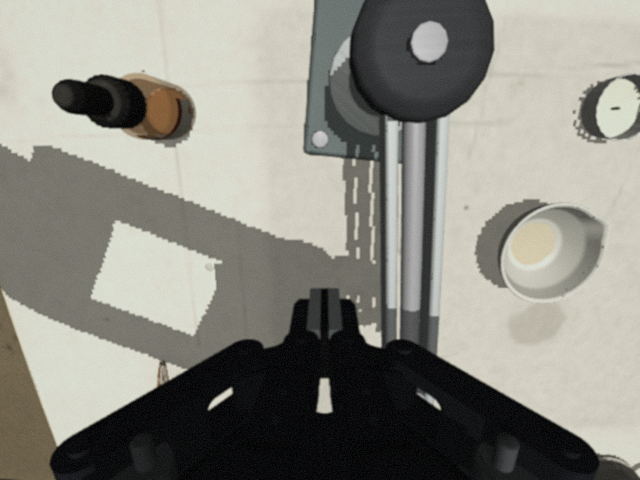

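View pics/side3.png

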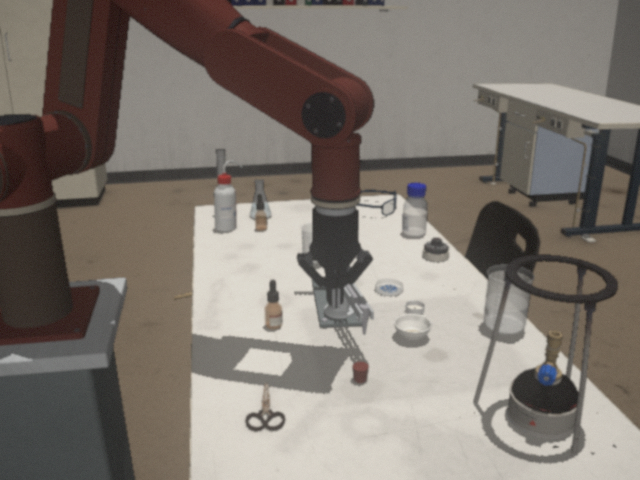

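```bash
python3 -m jog '[[[0,0,0.25],[0,0,0]],[[0,0,0.25],[0,0,0]],[[0,0.02,0.25],[0,0,0]],[[0,0.03,0.25],[0,0,0]],[[0,0.03,0.25],[0,0,0]],[[0,0.03,0.25],[0,0,0]],[[0,0.04,0.2],[0,0,0]],[[0,0,0],[0,0,0]],[[0,0,0],[0,0,0]]]' 1 30
python3 - <<'E'
from h import *
snap('wrist','wrist4')
E
```

```text
clock: 2.82
tcp_pos: [0.6096, -0.2003, 0.2504]
tcp_rot: [0.707, -0.0, 0.707, 0.0]
force: [-0.8, 0.6, 0.1]
width: 0.0002
```

View pics/wrist4.png

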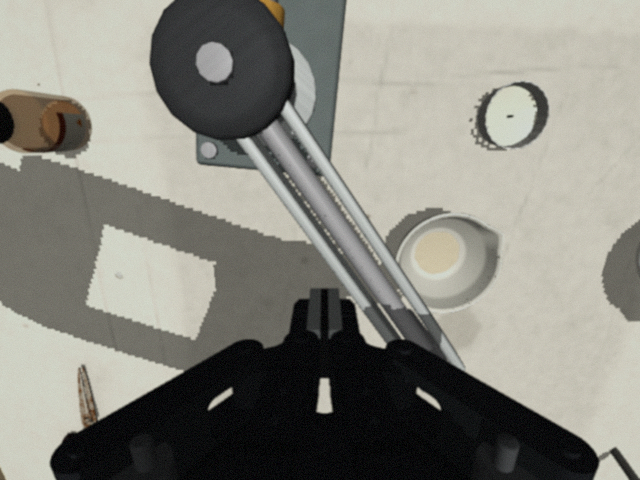

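```bash
python3 - <<'E'
from h import *
im=load('wrist4')
print('nut',onz(im,214,62,.105))
for a,b in [((293,108),(463,362)),((241,141),(383,342))]:
    p=[onz(im,*q,.093) for q in (a,b)]; d=p[1]-p[0]; print(p,np.arctan2(d[1],d[0]))
print('dish',onz(im,448,262,.029))
E
```

```text
nut [ 0.57431101 -0.10015978  0.105     ]
[array([ 0.59776997, -0.11318341,  0.093     ]), array([ 0.67361816, -0.22261182,  0.093     ])] -0.9646955655972055
[array([ 0.57831231, -0.12456597,  0.093     ]), array([ 0.63561037, -0.21134898,  0.093     ])] -0.9872525291735852
dish [ 0.68630744 -0.19859917  0.029     ]
```

```bash
python3 -m jog '[[[0,0.05,0.2],[0,0,0]],[[0,0.05,0.2],[0,0,0]],[[0,0.05,0.15],[0,0,0]],[[0,0,0],[0,0,0]],[[0,0,0],[0,0,0]]]' 1 30
python3 - <<'E'
from h import *
snap('wrist','wrist5');snap('side','side5')
E
```

```text
clock: 3.28
tcp_pos: [0.6316, -0.1943, 0.25]
tcp_rot: [0.707, -0.0, 0.707, 0.0]
force: [0.1, 0.0, -0.3]
width: -0.0002
```

View pics/wrist5.png

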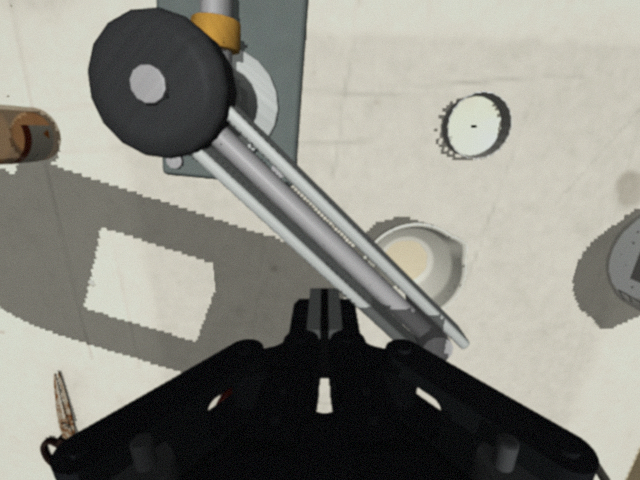

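View pics/side5.png

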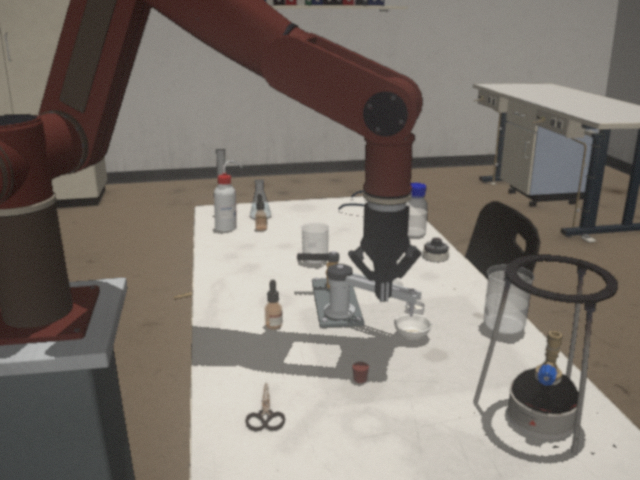

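```bash
python3 - <<'E'
from h import *
im=load('wrist5')
print('nut',onz(im,148,84,.105))
for a,b in [((234,108),(467,343)),((193,152),(360,304))]:
    p=[onz(im,*q,.093) for q in (a,b)]; d=p[1]-p[0]; print(p,np.arctan2(d[1],d[0]))
print('dish',onz(im,419,265,.029))
c=im['color'][:,:,::-1]
cv2.imwrite('pics/z5.png',cv2.resize(c[190:390,280:500],None,fx=3,fy=3,interpolation=cv2.INTER_CUBIC))
im=load('side5');c=im['color'][:,:,::-1]
cv2.imwrite('pics/z5s.png',cv2.resize(c[250:360,300:450],None,fx=5,fy=5,interpolation=cv2.INTER_CUBIC))
E
```

```text
nut [ 0.57442983 -0.10029566  0.105     ]
[array([ 0.59855282, -0.10708363,  0.093     ]), array([ 0.69559361, -0.20581791,  0.093     ])] -0.7940481361378908
[array([ 0.58204598, -0.1223537 ,  0.093     ]), array([ 0.64631562, -0.18571991,  0.093     ])] -0.7783200850862881
dish [ 0.68999596 -0.19435505  0.029     ]
```

View pics/z5s.png

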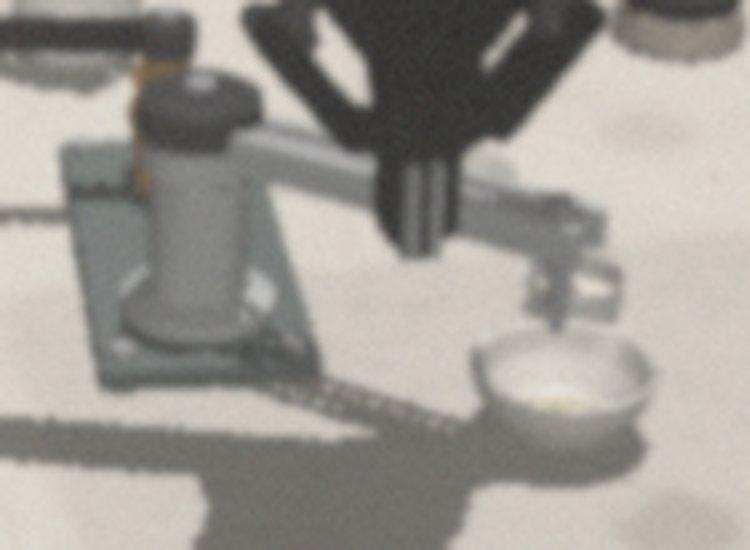

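View pics/z5.png

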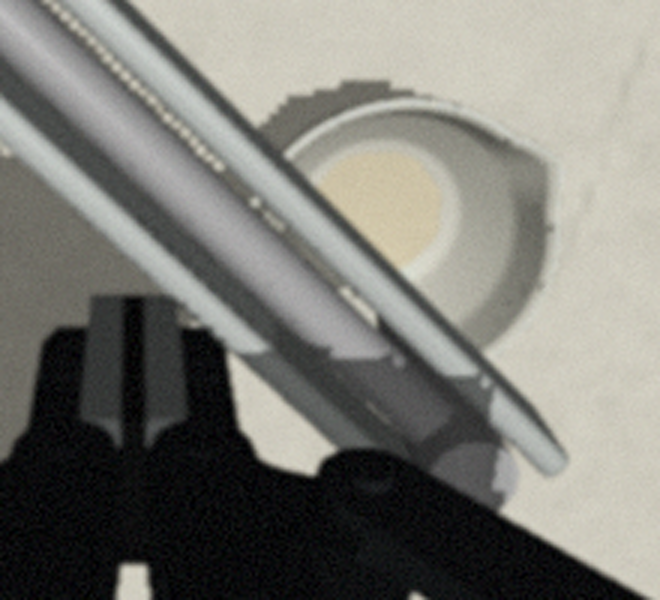

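```bash
python3 - <<'E'
from h import *
def fit(im,pts,z):
    P=np.array([onz(im,u,v,z)[:2] for u,v in pts]); A=np.c_[2*P,np.ones(len(P))]; s=np.linalg.lstsq(A,(P**2).sum(1),rcond=None)[0]
    return s[:2],np.sqrt(s[2]+s[:2]@s[:2])
im=load('wrist1'); print(fit(im,[(230+a/3,130+b/3) for a,b in [(435,237),(357,312),(380,370),(435,395),(500,365),(518,318)]],.028))
im=load('wrist2'); print(fit(im,[(280+a/2.6,80+b/2.6) for a,b in [(437,243),(395,262),(368,315),(390,365),(435,384),(485,365),(508,325)]],.028))
im=load('side5'); print(fit(im,[(300+a/5,250+b/5) for a,b in [(474,355),(655,375),(500,335),(565,325),(620,335)]],.028))
o=onz(im,300+557/5,250+332/5,.045);print('spout side',o)
for x,y in [(0.684,-0.199),(0.686,-0.197)]:
    print(proj(im,[x,y,.045]),(proj(im,[x,y,.045])-[300,250])*5,proj(im,[x,y,.028]))
E
```

```text
(array([ 0.68642908, -0.19922636]), np.float64(0.032896414874720205))
(array([ 0.68714918, -0.20023626]), np.float64(0.032563492413242745))
(array([ 0.69137467, -0.20038948]), np.float64(0.03243114884329562))
spout side [ 0.68602075 -0.20416391  0.045     ]
[[409.39095031 315.13429947]] [[546.95475157 325.67149733]] [[408.86309239 323.50236699]]
[[410.10391309 314.50080347]] [[550.51956545 322.50401736]] [[409.57305    322.85609039]]
```

```bash
python3 -m jog '[[[0,0.05,0.05],[0,0,0]],[[0,0.05,0.04],[0,0,0]],[[0,0,0],[0,0,0]],[[0,0,0],[0,0,0]]]' 1 30
python3 - <<'E'
from h import *
im=snap('wrist','wrist6');c=im['color'][:,:,::-1]
cv2.imwrite('pics/z6.png',cv2.resize(c[80:380,100:500],None,fx=2,fy=2,interpolation=cv2.INTER_CUBIC))
im=snap('side','side6');c=im['color'][:,:,::-1]
cv2.imwrite('pics/z6s.png',cv2.resize(c[250:360,300:450],None,fx=5,fy=5,interpolation=cv2.INTER_CUBIC))
E
```

```text
clock: 3.72
tcp_pos: [0.6347, -0.1905, 0.2501]
tcp_rot: [0.707, -0.0, 0.707, 0.0]
force: [-0.0, -0.8, -0.4]
width: 0.0002
```

View pics/z6.png

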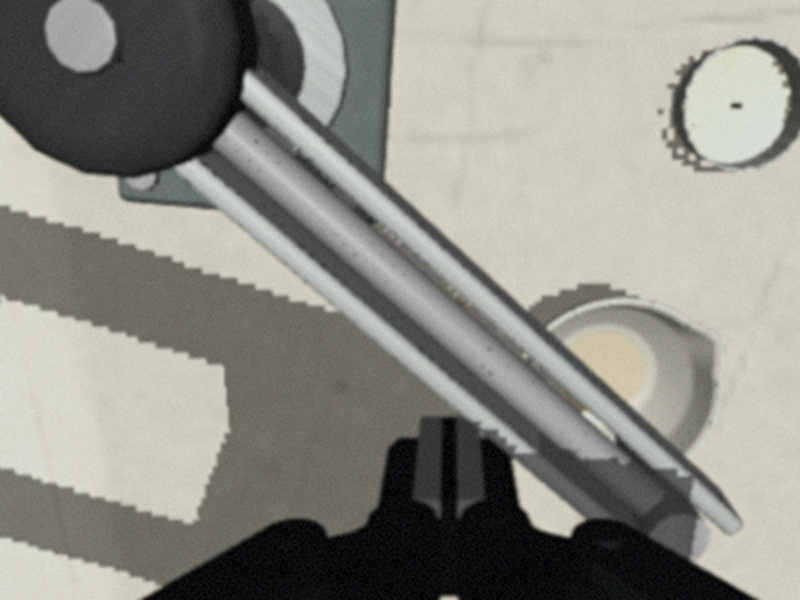

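View pics/z6s.png

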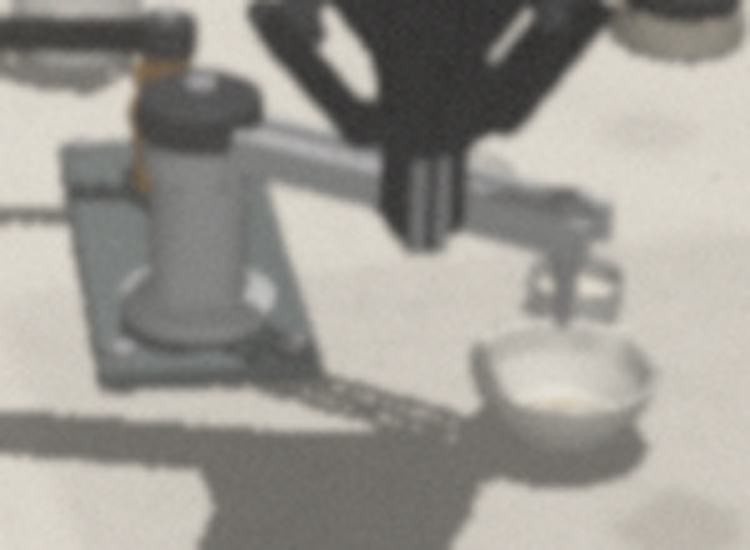

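```bash
python3 - <<'E'
from h import *
im=load('wrist6')
print('nut',onz(im,140.5,97.5,.105))
for a,b in [((250,72),(741,518)),((181,165),(515,447))]:
    p=[onz(im,100+q[0]/2,80+q[1]/2,.093) for q in (a,b)]; d=p[1]-p[0]; print(p,np.arctan2(d[1],d[0]))
im=load('side6'); print('spout',onz(im,300+564/5,250+325/5,.045))
E
```

```text
nut [ 0.5743911  -0.10041741  0.105     ]
[array([ 0.59813561, -0.10591082,  0.093     ]), array([ 0.69992964, -0.19990885,  0.093     ])] -0.7456013565026404
[array([ 0.58368086, -0.12232459,  0.093     ]), array([ 0.64827356, -0.18166884,  0.093     ])] -0.7430757002509653
spout [ 0.6901353  -0.19971275  0.045     ]
```

```bash
python3 -m jog '[[[0,0.025,0.025],[0,0,0]],[[0,0,0],[0,0,0]],[[0,0,0],[0,0,0]],[[0,-0.3,-0.3],[0,0,0]],[[0,-0.4,-0.4],[0,0,0]],[[-0.8,0,0],[0,0,0]],[[-1,0,0],[0,0,0]],[[-1,0,0],[0,0,0]],[[0,0,0],[0,0,0]],[[0,0,0],[0,0,0]]]' 1 30
python3 - <<'E'
from h import *
im=snap('wrist','wrist7')
im=snap('side','side7');c=im['color'][:,:,::-1]
cv2.imwrite('pics/z7s.png',cv2.resize(c[250:360,300:450],None,fx=5,fy=5,interpolation=cv2.INTER_CUBIC))
E
```

```text
clock: 4.65
tcp_pos: [0.608, -0.2186, 0.3664]
tcp_rot: [0.71, -0.001, 0.705, -0.001]
force: [-0.2, 0.3, -0.2]
width: -0.0001
```

View pics/wrist7.png

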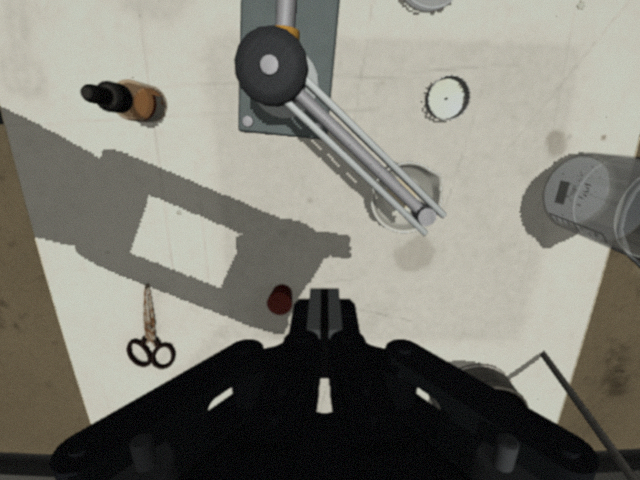

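View pics/z7s.png

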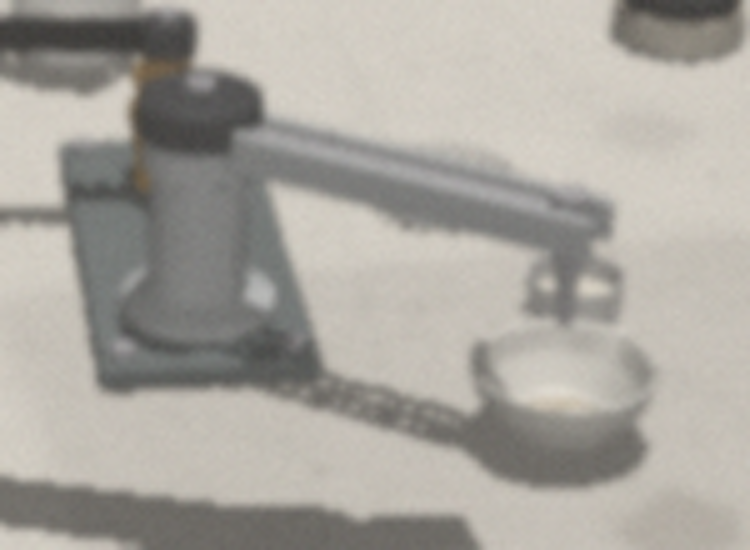

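```bash
python3 - <<'E'
from h import *
im=load('wrist7')
a=onz(im,269,65,.105);b=onz(im,426,216,.09);print(a,b,np.arctan2(*(b-a)[1::-1]))
for p,q in [((311,88),(446,213)),((289,107),(426,234))]:
    p=[onz(im,*q,.093) for q in (p,q)]; d=p[1]-p[0]; print(p,np.arctan2(d[1],d[0]))
im=load('side7'); print('spout',onz(im,300+566/5,250+323/5,.045))
E
```

```text
[ 0.57447526 -0.10061384  0.105     ] [ 0.68724194 -0.20235412  0.09      ] -0.7340398691491342
[array([ 0.60036015, -0.11279081,  0.093     ]), array([ 0.70129274, -0.19923717,  0.093     ])] -0.7082418294594994
[array([ 0.5852262 , -0.12481041,  0.093     ]), array([ 0.68765308, -0.21585086,  0.093     ])] -0.72661140280406
spout [ 0.69131768 -0.19843378  0.045     ]
```

Arm is at -0.73 rad world (dish bearing -0.724), spout within ~2 mm of the dish middle in both views. On to the lever.

```bash
python3 -m jog '[[[0,0.8,-0.3],[0,0,0]],[[0,0.9,-0.4],[0,0,0]],[[0,0.9,-0.4],[0,0,0]],[[0,0.9,-0.4],[0,0,0]],[[0,0.9,-0.4],[0,0,0]],[[0,0.5,-0.3],[0,0,0]],[[0,0,0],[0,0,0]],[[0,0,0],[0,0,0]]]' 1 30
python3 - <<'E'
from h import *
im=snap('wrist','wrist8')
E
```

```text
clock: 5.42
tcp_pos: [0.5185, -0.0205, 0.3602]
tcp_rot: [0.706, -0.001, 0.708, 0.001]
force: [0.3, -0.6, -0.3]
width: -0.0002
```

View pics/wrist8.png

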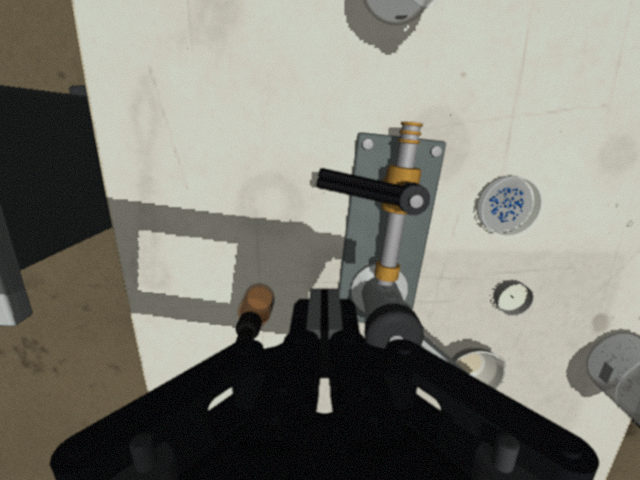

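```bash
python3 - <<'E'
from h import *
im=load('wrist8')
a=onz(im,417,201,.088);b=onz(im,316,179,.082);print(a,b,np.linalg.norm((b-a)[:2]),np.arctan2(*(b-a)[1::-1]))
print(onz(im,395,15,.082))
E
```

```text
[0.58564457 0.00955561 0.088     ] [0.51090659 0.0244927  0.082     ] 0.07621602751526846 2.9443322120257442
[0.56271873 0.13155623 0.082     ]
```

```bash
python3 -m jog '[[[0.8,0,0.05],[0,0,0]],[[0.8,0,0.05],[0,0,0]],[[0.8,0,0],[0,0,0]],[[0.6,0,0],[0,0,0]],[[0,0,0],[0,0,0]],[[0,0,0],[0,0,0]],[[0,0,0],[0,0,0]]]' 1 30
python3 - <<'E'
from h import *
im=snap('wrist','wrist9')
E
```

```text
clock: 6.05
tcp_pos: [0.5245, -0.0225, 0.243]
tcp_rot: [0.708, 0.0, 0.707, -0.001]
force: [-0.2, 0.4, -0.3]
width: -0.0001
```

View pics/wrist9.png

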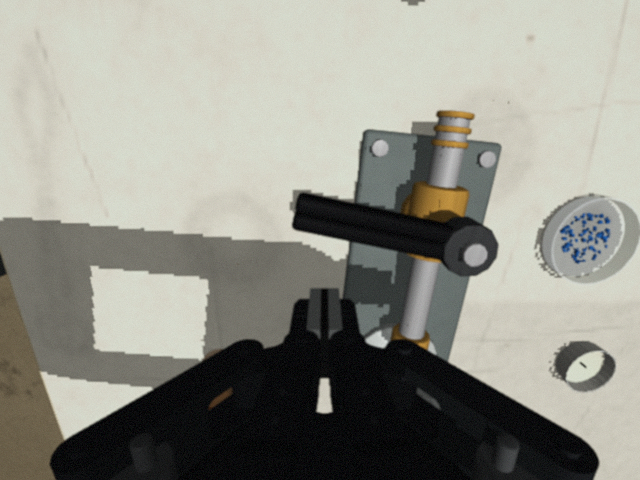

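```bash
python3 -m jog '[[[0.05,0.22,0],[0,0,0]],[[0,0.22,0],[0,0,0]],[[0,0.2,0],[0,0,0]],[[0,0.22,0.05],[0,0,0]],[[0,0.22,0.05],[0,0,0]],[[0,0.22,0.05],[0,0,0]],[[0,0.2,0.06],[0,0,0]],[[0,0,0],[0,0,0]],[[0,0,0],[0,0,0]]]' 1 30
python3 - <<'E'
from h import *
im=snap('wrist','wrist10')
E
```

```text
clock: 6.85
tcp_pos: [0.532, 0.0394, 0.2397]
tcp_rot: [0.707, -0.0, 0.707, 0.001]
force: [-0.7, -0.4, -0.0]
width: 0.0
```

View pics/wrist10.png

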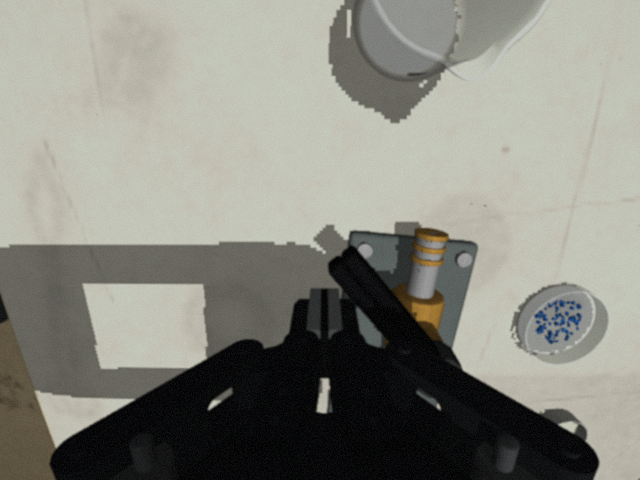

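```bash
python3 -m jog '[[[0,0.13,0.2],[0,0,0]],[[0,0.13,0.2],[0,0,0]],[[0,0.04,0.2],[0,0,0]],[[0,0.03,0.15],[0,0,0]],[[0,0.02,0.12],[0,0,0]],[[0,0,0.05],[0,0,0]],[[0,0,0],[0,0,0]],[[0,0,0],[0,0,0]]]' 1 30
python3 - <<'E'
from h import *
im=snap('wrist','wrist11')
E
```

```text
clock: 7.57
tcp_pos: [0.5687, 0.0528, 0.2396]
tcp_rot: [0.707, 0.0, 0.708, 0.0]
force: [-3.9, 3.1, -0.8]
width: -0.0002
```

View pics/wrist11.png

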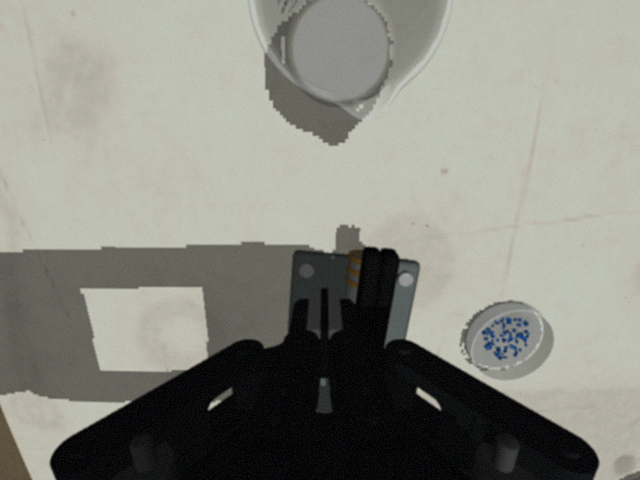

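```bash
python3 -m jog '[[[0,0,0.05],[0,0,0]],[[0,0,0],[0,0,0]]]' 1 30; python3 -m jog '[[[0,0,0.05],[0,0,0]],[[0,0,0],[0,0,0]]]' 1 30
python3 - <<'E'
from h import *
im=snap('wrist','wrist12');print(sensors.get_state()['force'])
for q in (365,383.5): print(onz(im,q,250,.082))
E
```

```text
clock: 7.78
tcp_pos: [0.5697, 0.0529, 0.2394]
tcp_rot: [0.705, 0.0, 0.709, 0.0]
force: [-9.8, 3.8, 5.8]
width: -0.0001
clock: 7.95
tcp_pos: [0.5707, 0.0529, 0.2392]
tcp_rot: [0.704, 0.0, 0.71, 0.0]
force: [-17.3, 2.9, 10.4]
width: -0.0
[-16.52308779   3.69365689   9.45250734]
[0.58502786 0.08632819 0.082     ]
[0.59254276 0.08635847 0.082     ]
```

View pics/wrist12.png

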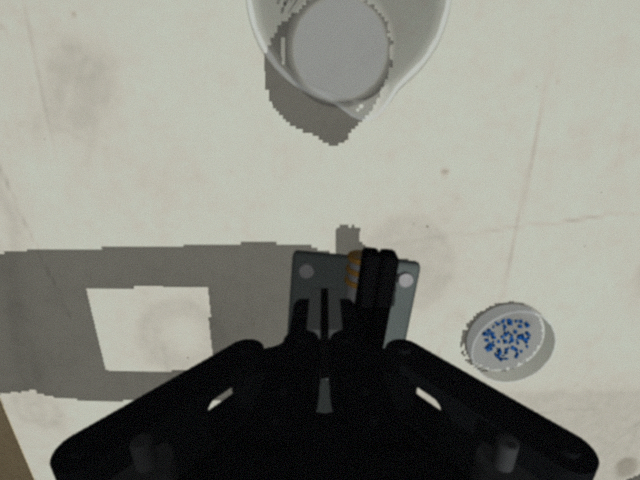

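```bash
python3 -m jog '[[[0,0,-0.2],[0,0,0]],[[0,0,-0.4],[0,0,0]],[[0,0,-0.4],[0,0,0]],[[-0.8,0,0],[0,0,0]],[[-1,0,0],[0,0,0]],[[-1,-0.5,0],[0,0,0]],[[-1,-1,0],[0,0,0]],[[-0.5,-1,0],[0,0,0]],[[0,-1,0],[0,0,0]],[[0,0,0],[0,0,0]]]' 1 30
python3 -m jog '[[[0,0,0],[0,0,0]],[[0,0,0],[0,0,0]]]' 1 30
python3 - <<'E'
from h import *
im=snap('wrist','wrist13');snap('side','side13');snap('scene','scene13');print(sensors.get_state()['tcp_pos'])
E
```

```text
clock: 8.83
tcp_pos: [0.5337, -0.079, 0.4007]
tcp_rot: [0.71, -0.0, 0.705, -0.004]
force: [0.2, -0.7, -1.2]
width: -0.0002
clock: 9.0
tcp_pos: [0.5329, -0.0732, 0.3973]
tcp_rot: [0.707, 0.001, 0.707, -0.0]
force: [-0.6, -0.4, -0.2]
width: -0.0002
[ 0.53283025 -0.07178312  0.39681323]
```

View pics/wrist13.png

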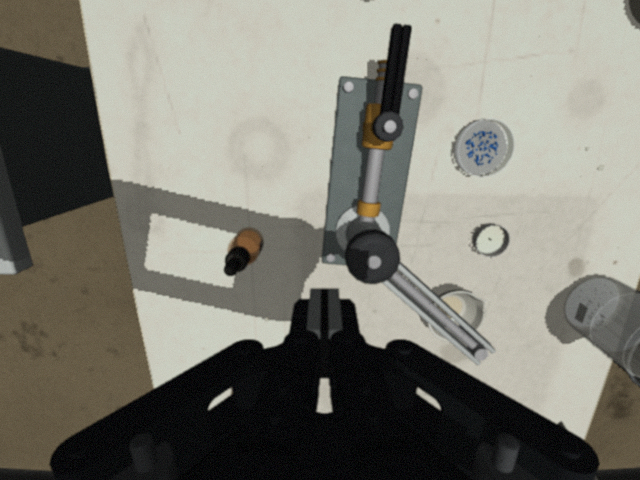

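View pics/side13.png

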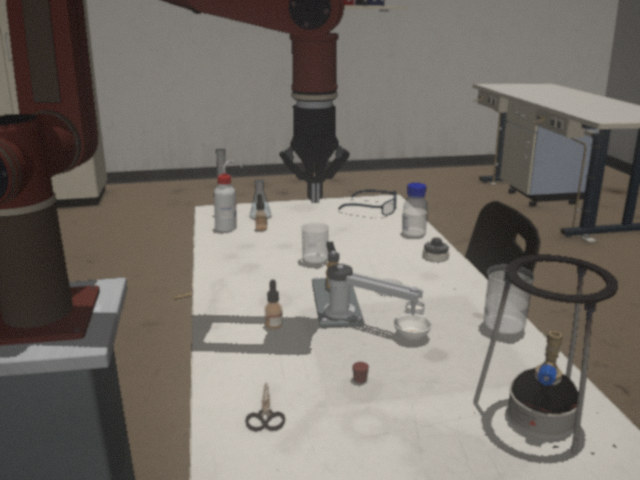

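```bash
python3 - <<'E'
from h import *
im=load('wrist13')
n=onz(im,389,126,.088);e=onz(im,401,26,.082);c=onz(im,374,262,.105);s=onz(im,482,354,.09)
ang=lambda a,b:np.arctan2(*(b-a)[1::-1])
print(n,e,c,s,'lever',ang(n,e),'pipe',ang(c,n),'arm',ang(c,s))
print('cup',onz(im,489,238,.016),'petri',onz(im,482,147,.014))
im=load('side13');print('spout',onz(im,413.2,314.6,.045))
E
python3 - <<'E'
from plant import r
r.sign_off()
E
```

```text
[0.58435497 0.00961019 0.088     ] [0.59069722 0.08212469 0.082     ] [ 0.5748782  -0.10025761  0.105     ] [ 0.69096661 -0.20620068  0.09      ] lever 1.4835565379693267 pipe 1.4847532087530986 arm -0.7397367066128808
cup [ 0.71729947 -0.10790286  0.016     ] petri [ 0.6960194  -0.00955101  0.014     ]
spout [ 0.69131768 -0.19843378  0.045     ]
the job is handed in; nothing more can be done
```

I swung the delivery arm with the closed fingertip until its spout stood over the evaporating dish. Only then did I push the cock lever round to its stop. I backed off, raised the tool clear and handed the job in; nothing was pinched. The job took about 9 s of the 56 s allowed.

**Spout:** the last wrist view puts the arm's bearing at -0.740 rad and the dish's at -0.724, about 2 mm at the spout. An earlier wrist view gave -0.71 to -0.73. The side camera puts the spout at (0.691, -0.198) and the dish at (0.691, -0.200). The two cameras differ by up to about 4 mm in absolute position, but each shows the spout within about 3 mm of the dish middle.

**Lever:** it measures 1.484 rad against 1.485 for the pipe. At the stop the push force rose to about 17 N with almost no further movement.

**Everything else:** the cup and the petri dish measured within about 3 mm of where they started. The dropper bottle by the stand, the stopper and the beaker looked undisturbed, judged by eye only.

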